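# Hang two work lights level on the balance bar

## Task

Hang the two big matching work lights by their hooks on the pivoting bar of the rack, one on each arm between its two collars, so that the bar ends up level with both lights hanging still. Never let the bar tip hard over, and leave the small light, the drinks can and the multimeter where they are.

Things in the scene. Friction and masses are not known exactly. Their poses are not given: they have to be found in the camera images.
- light_a_grip (a point): first big battery work light, standing upright: grey plastic block (56 x 46 x 64 mm in x, y, z), white round lens on front and back, black hook above; 168 mm tall, about 0.25 kg. Point: centre of the upright black grip plate at the very top (28 mm long in x, 14 mm thick in y, 40 mm high), 154 mm above the underside, 14 mm below the top. z up, +x where the hook opens.
- light_b_grip (a point): second big light, exactly like the first: centre of its grip plate, same axes, sizes and offsets.
- light_a_hook (a point): hook of the first big light, 14 mm wide in y. Point: middle of the flat underside of its top arm, 34 mm under the grip point, 56 mm above the block's top. Back strip on the -x side, lip hanging 16 mm down on the +x side, 30 mm slot between them centred here; open to +x over 40 mm of height between block and lip. At the start +x points away from the robot within 0.6 rad.
- light_b_hook (a point): hook of the second big light, 14 mm wide in y. Point: middle of the flat underside of its top arm, 34 mm under the grip point, 56 mm above the block's top. Back strip on the -x side, lip hanging 16 mm down on the +x side, 30 mm slot between them centred here; open to +x over 40 mm of height between block and lip. At the start +x points away from the robot within 0.6 rad.
- seat_left (a point): hanging place on the left (robot's left, +y) arm of the pivoting bar, between two small upright collars 50 mm apart (8 mm high). Point: middle of the bar's flat top face, 130 mm out from the pivot, 204 mm above the table when level. Axes tilt with the bar: y along it to the robot's left, x across it away from the robot, z out of its top.
- seat_right (a point): hanging place on the right (robot's right, -y) arm of the pivoting bar, between two small upright collars 50 mm apart (8 mm high). Point: middle of the bar's flat top face, 130 mm out from the pivot, 204 mm above the table when level. Axes tilt with the bar: y along it to the robot's left, x across it away from the robot, z out of its top.
- pivot (a point): centre of the bar's pivot, on top of a steel post with a 130 x 110 mm foot, 200 mm above the table. The bar is a flat aluminium strip, 14 mm wide (x), 8 mm thick (z), 326 mm long (y), lying crosswise in front of the robot. Axes tilt with the bar.
- bar (a joint): tilt of the bar, rad: 0 level, positive with the left (+y) arm up. Damped and lightly spring-centred (about 2 N m per rad): one big light alone pulls its arm down by about 0.16 rad (20 mm at the hanging place; the other arm rises as much), one on each arm leaves it level, two on one arm tip it hard over (beyond 0.28 rad).
- small_light_mid (a point): bystander: a smaller light of the same make (108 mm tall, block 36 x 30 x 40 mm, 0.1 kg), standing among the big ones; point half-way up. Too light to balance a big one; not to be moved.
- can_mid (a point): bystander: dark metal drinks can, 53 mm across, 135 mm tall, standing left of the rack; point half-way up. Not to be moved.
- meter_mid (a point): bystander: black multimeter lying on its back, 150 x 75 x 34 mm, right of the rack; point half-way up. Not to be moved.
Mind the look-alikes: they are no part of the job. Leave any blue look-alike of the part that bears light_a_grip alone. Leave any yellow look-alike of the part that bears light_b_grip alone.

How it is judged:
At the end, for the whole second after the job is handed in: One big light hangs by its hook at each of the two hanging places (grip plate's centre within 28 mm sideways of the place and 22 to 45 mm above it, the light upright within 0.25 rad), the bar is level within 0.08 rad and swings at less than 0.1 rad/s (((horizontal distance between light_a_grip and seat_left below 0.028 m and z of light_a_grip in the frame of seat_left between 0.022 and 0.045 m and horizontal distance between light_b_grip and seat_right below 0.028 m and z of light_b_grip in the frame of seat_right between 0.022 and 0.045 m) or (horizontal distance between light_a_grip and seat_right below 0.028 m and z of light_a_grip in the frame of seat_right between 0.022 and 0.045 m and horizontal distance between light_b_grip and seat_left below 0.028 m and z of light_b_grip in the frame of seat_left between 0.022 and 0.045 m)) and value of joint bar between -0.08 and 0.08 rad and velocity of joint bar between -0.1 and 0.1 rad/s and angle between each of light_a_grip, light_b_grip's own z axis and vertical below 0.25 rad); the robot touches nothing.
It fails at once if the bar is tipped hard over (more than 0.28 rad) (value of joint bar above 0.28 rad or value of joint bar below -0.28 rad).
It fails at once if the small light is moved by more than 30 mm (distance of small_light_mid from where it was at the start of the episode above 0.03 m).
It fails at once if the drinks can is moved by more than 30 mm (distance of can_mid from where it was at the start of the episode above 0.03 m).
It fails at once if the multimeter is moved by more than 30 mm (distance of meter_mid from where it was at the start of the episode above 0.03 m).
It also fails if it takes over 59 s, if anything falls off the work surface, if the arm or the gripper's body presses on something with over 40 N, if the wrist force passes 120 N, or if a joint passes its speed limit or range.

## Robot

A 6-joint arm with a two-finger parallel gripper is mounted at the origin on the work surface. World frame = base frame: x ahead of the robot, y to its left, z up, the work surface at z = 0. Lengths are in m, angles in rad, forces in N, time in s.
With the tool pointing down it reaches from about 0.375 to 0.975 m from the base axis. Payload 3.8 kg.
Tool frame: the origin (TCP) lies midway between the tips of the shut fingers; the grasp point (between the pads) lies 19 mm behind it; z points along the fingers, y is the line along which they close (so a half turn about z gives the same grasp; the last joint's range is limited). The gripper opens to 88 mm and grips with 3 to 60 N. Pads are 18 mm wide; open, the fingers measure 123 mm over their backs; the gripper's body (75 mm by 187 mm) begins 45 mm behind the grasp point.
Start: joints at [-1.329, 0.264, 1.604, -0, 1.274, -0.037], TCP at [0.186, -0.649, 0.239] pointing down, gripper open.
Joint ranges: [-2.63, 2.63], [-0.94, 2.18], [0.31, 2.57], [-1.31, 4.45], [0, 2.66], [-2.55, 2.55]. Speed limits (rad/s): [2.57, 2.57, 3.14, 3.14, 3.14, 3.14].

## Interface

Orientations are given as a rotation vector (axis times angle).
In Python, from cell import manip, inverse_kinematics, cams, order gives the robot as it stands. Calls block until the motion is done:
- manip.move_pose(position, orientation): joint-space move of the TCP to a pose.
- manip.move_linear(position, rate=0.15, rot=None): straight line of the TCP; rot=None keeps the orientation; rate is the mean speed in m/s.
- manip.set_joints(angles): joint-space move.
- manip.set_gripper(opening, force=None): finger opening in m; force is the grip in N (None keeps the last); returns when the fingers have stopped.
- manip.dwell(seconds).
- inverse_kinematics(position, orientation): joint angles nearest the present ones, or None.
- manip.state(): the state.
- cams.capture(name): name is "scene" or "top" or "wrist"; returns a dict with "image" (384x512x3 uint8, blue, green, red), "z_map" (384x512 float32, m along the optical axis (not along the pixel's ray), 0 where there is no reading), "intrinsics" (3x3 intrinsics, pixels), "k1" (the pictures are not rectified: a ray, as slopes to the right and down, at radius r is drawn at 1 + k1 r^2 times it, then the intrinsics apply), "position" and "orientation" of the camera in the world; the wrist camera has in their place "T_tool_cam" (4x4, takes a point from camera to tool coordinates, whose origin is the TCP and whose axes are the flange's). Camera axes: x right, y down, z forward; pixel columns grow to the right and rows downward; lengths in m; the calibration is good to about 2 mm. A picture is of the moment at which its call begins: read the wrist's pose just before it.
A pose or a line that the arm cannot do raises manip.IKError and nothing moves.
- order.close_job(): hands the job in; it is judged then, once.
The state is a dict: "clock": time; "joint_pos": joint angles; "joint_velocities": joint speeds; "tau": joint torques, N m; "tool_pos": TCP position; "tcp_rot": TCP orientation; "contact_force": force on the tool from outside, world axes, zero at the start; "moment": the same for the moment, N m; "gripper_width": finger opening in m; "grasp_force": force on a finger pad.
Only numpy, scipy, OpenCV 4.12 (cv2) and the standard library are available. Lean on these libraries where they do the work, as an engineer would, in place of code of your own. Each camera call takes 0.05 s, during which the arm holds its last target. There are 200 camera calls.

## Working session

There is one attempt and no reset: what is moved stays moved. The work goes in short steps, each a Python script; the robot and the scene stay as the last script left them, time stands still between calls to the robot, and variables do not carry over. Pictures are saved under pics/ and viewed, at most 10 in all, crops included, and the job is handed in when it is done.

```bash
mkdir -p pics; ls; cat > h.py <<'E'
import numpy as np, cv2, pickle
from scipy.spatial.transform import Rotation as R
def snap(n):
    from cell import manip,cams
    s=manip.state(); c=cams.capture(n); c['st']=s
    if n=='wrist':
        T=np.eye(4);T[:3,:3]=R.from_rotvec(s['tcp_rot']).as_matrix();T[:3,3]=s['tool_pos']
        c['T']=T@c['T_tool_cam']
    else:
        T=np.eye(4);o=np.array(c['orientation'])
        T[:3,:3]=o if o.shape==(3,3) else R.from_rotvec(o).as_matrix();T[:3,3]=c['position'];c['T']=T
    return c
def rays(c,uv):
    K=np.array(c['intrinsics']);uv=np.atleast_2d(uv).astype(float)
    p=cv2.undistortPoints(uv.reshape(-1,1,2),K,np.array([c['k1'],0,0,0.])).reshape(-1,2)
    return np.c_[p,np.ones(len(p))]
def tri(obs):  # [(c,uv)...] -> point, residual mm
    A=np.zeros((3,3));b=np.zeros(3);L=[]
    for c,uv in obs:
        d=c['T'][:3,:3]@rays(c,uv)[0];d/=np.linalg.norm(d);P=np.eye(3)-np.outer(d,d);A+=P;b+=P@c['T'][:3,3];L.append((P,c['T'][:3,3]))
    x=np.linalg.solve(A,b);return x,[round(1e3*np.linalg.norm(P@(x-o)),1) for P,o in L]
def dep(c,uv):
    r=rays(c,uv);return np.array([c['T'][:3,:3]@(q*c['z_map'][int(v),int(u)])+c['T'][:3,3] for q,(u,v) in zip(r,np.atleast_2d(uv))])
def cloud(c):
    H,W=c['z_map'].shape;v,u=np.mgrid[:H,:W];r=rays(c,np.c_[u.ravel(),v.ravel()])
    z=c['z_map'].ravel();P=(r*z[:,None])@c['T'][:3,:3].T+c['T'][:3,3];P[z==0]=np.nan;return P.reshape(H,W,3)
def save(c,n): pickle.dump(c,open(n,'wb'))
def load(n): return pickle.load(open(n,'rb'))
E
python3 - <<'E'
from h import *
ims=[]
for n in ('scene','top'):
    c=snap(n);save(c,n+'0.pkl');print(n,c['position'],c['orientation'],c['k1'],c['intrinsics'])
    cv2.imwrite(f'pics/{n}0.png',cv2.resize(c['image'],(800,600)))
print(c['st'])
E
```

```text
pics
scene [1.16545345 0.53455448 1.13323002] [-1.19845084 -2.4253525   0.89222443] -0.09368576724587782 [[497.06023374   0.         259.46508801]
 [  0.         497.06023374 194.75111938]
 [  0.           0.           1.        ]]
top [ 0.46590019 -0.00330177  1.06825177] [-2.23080594  2.17504487 -0.07891507] -0.0935904627475817 [[396.2358368    0.         252.97731997]
 [  0.         396.2358368  187.15513341]
 [  0.           0.           1.        ]]
{'clock': 0.05, 'joint_pos': array([-1.32889933e+00,  2.64728891e-01,  1.60532199e+00, -3.61548741e-05,
        1.27366159e+00, -3.69096732e-02]), 'joint_velocities': array([-0.00022883,  0.00148142, -0.00017568, -0.00083214,  0.00024449,
        0.00060376]), 'tau': array([ 1.18034899e-03, -5.03938687e+01, -3.58334935e+01,  7.28880381e-02,
        2.37790367e-02, -7.68416498e-05]), 'tool_pos': array([ 0.18558465, -0.64828439,  0.23743241]), 'tcp_rot': array([-3.10902924e+00, -4.36255405e-01,  3.94422682e-04]), 'contact_force': array([ 1.11068234, -0.65168498, -0.4106119 ]), 'moment': array([ 0.00900641, -0.03768155, -0.01477044]), 'grasp_force': 0.0, 'gripper_width': 0.0878768551005896}
```

View pics/scene0.png

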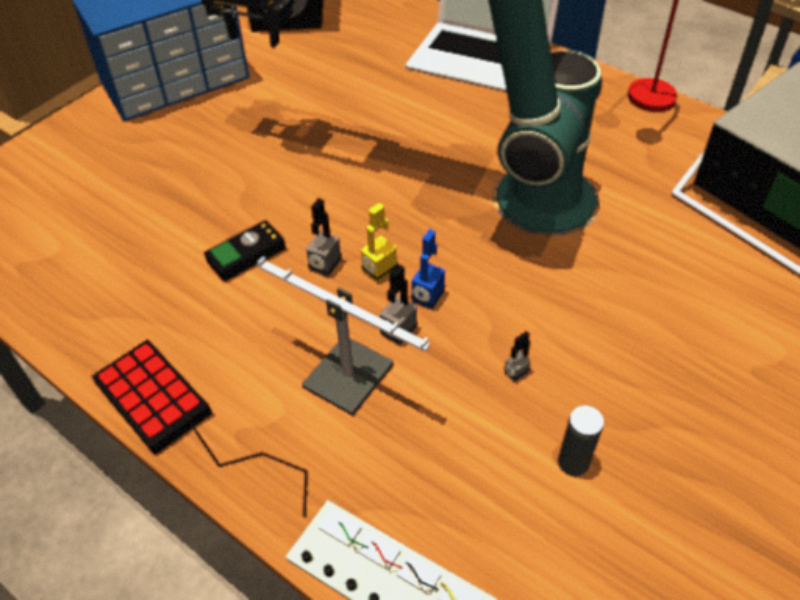

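View pics/top0.png

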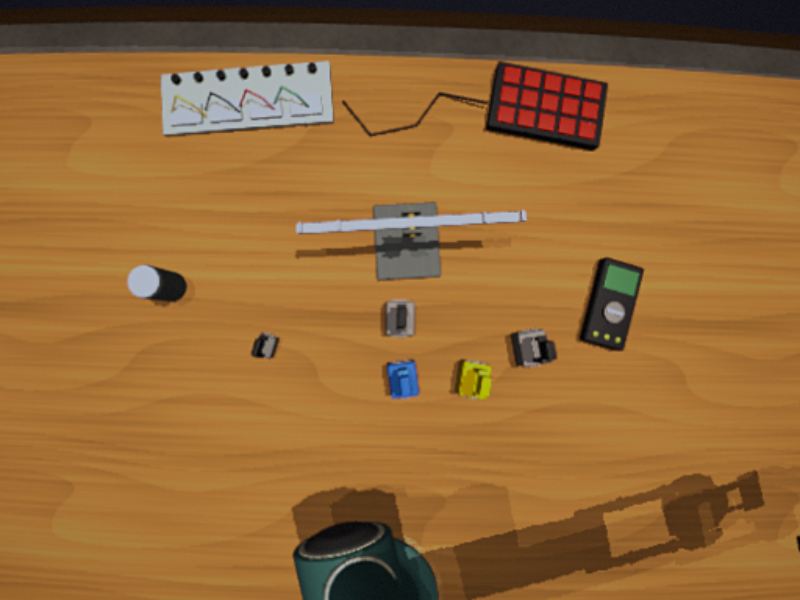

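The top view shows two grey big lights with black hooks, at (400,318) and (535,348), which are (398,300) and (323,240) in scene. The blue light (402,380) and yellow light (475,380) are look-alikes. The small light is at (264,346). The grey pair fits the description. I'll confirm that in enlarged crops and measure the heights.

```bash
python3 - <<'E'
from h import *
t=load('top0.pkl');s=load('scene0.pkl')
def crop(c,u0,v0,w,h,k): return cv2.resize(c['image'][v0:v0+h,u0:u0+w],None,fx=k,fy=k,interpolation=cv2.INTER_CUBIC)
a=crop(t,180,125,180,135,4.44)[:300*2]
cv2.imwrite('pics/c_top.png',a[:600,:800])
cv2.imwrite('pics/c_sc.png',crop(s,160,115,125,110,5.4)[:600,:800])
for n,c in(('t',t),('s',s)):
    P=cloud(c);z=P[...,2]
    m=(P[...,0]>.35)&(P[...,0]<.62)&(abs(P[...,1])<.3)&(z>.03)&(z<.3)
    l,lab,st,_=cv2.connectedComponentsWithStats(m.astype(np.uint8))
    for i in range(1,l):
        if st[i,4]>25:
            q=P[lab==i];h=np.nanmax(q[:,2]);top=q[q[:,2]>np.percentile(q[:,2],90)]
            print(n,st[i],q.mean(0).round(3),'h',h.round(3),top.mean(0).round(3))
E
```

```text
t [190 139 143  18 872] [ 0.608 -0.01   0.199] h 0.218 [0.603 0.002 0.211]
t [247 192  18  24 408] [ 0.478 -0.028  0.087] h 0.171 [ 0.479 -0.028  0.168]
t [329 211  28  24 511] [ 0.437 -0.242  0.091] h 0.171 [ 0.436 -0.25   0.169]
t [160 214  17  15 188] [0.428 0.19  0.066] h 0.111 [0.429 0.194 0.109]
t [247 231  21  24 410] [ 0.383 -0.034  0.087] h 0.171 [ 0.378 -0.035  0.169]
t [292 231  23  24 445] [ 0.385 -0.147  0.093] h 0.172 [ 0.383 -0.153  0.168]
s [196 126  22  45 581] [ 0.439 -0.245  0.086] h 0.172 [ 0.437 -0.248  0.166]
s [231 130  23  45 584] [ 0.388 -0.149  0.088] h 0.172 [ 0.383 -0.152  0.166]
s [263 146  22  47 549] [ 0.387 -0.031  0.087] h 0.173 [ 0.38  -0.035  0.166]
s [ 184  169   91   68 1317] [ 0.554 -0.01   0.146] h 0.222 [0.605 0.015 0.21 ]
s [324 211  16  28 288] [0.43  0.197 0.064] h 0.114 [0.428 0.195 0.109]
```

View pics/c_top.png

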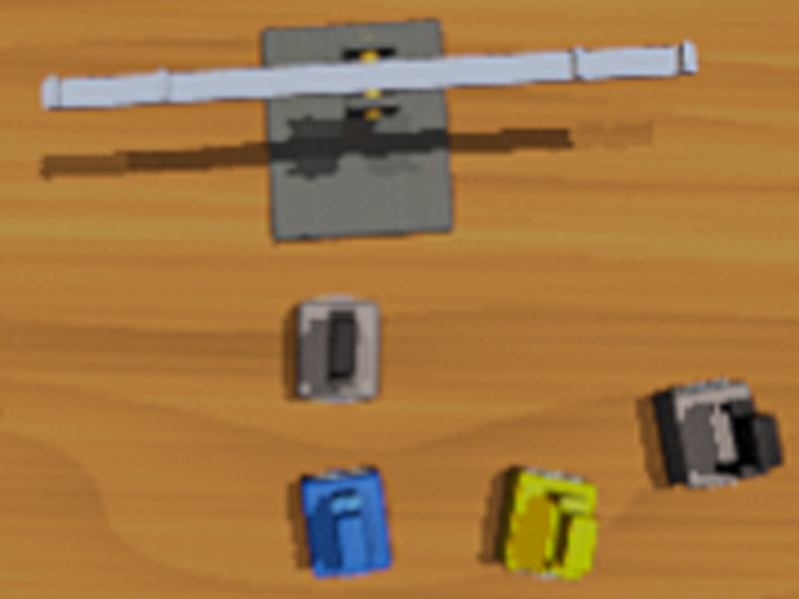

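View pics/c_sc.png

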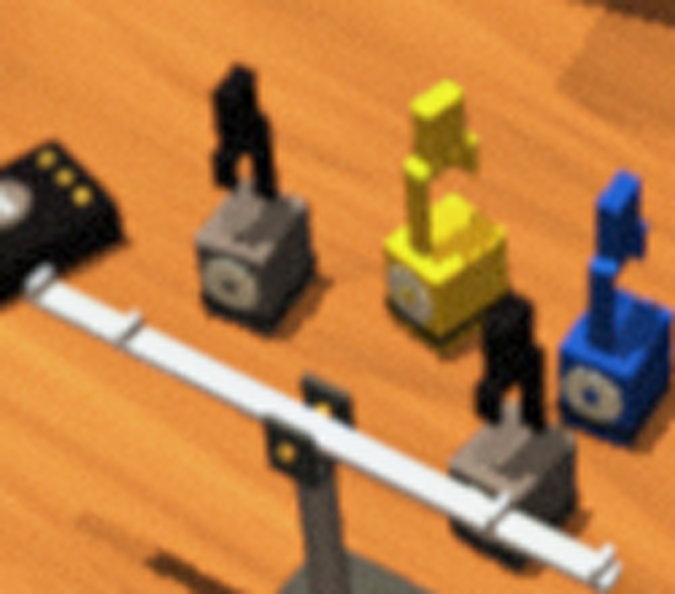

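Both crops confirm the pair. The grey lights with black hooks are at top crop (340,345) and (735,435), and at scene crop (510,380) and (240,130). Their lips face away from the robot, as described. Bar collars in the top crop are at (52,92), (167,86), (577,63) and (688,57). In the scene crop they are at (608,568), (497,512), (128,328) and (40,280). Next I'll triangulate.

```bash
python3 - <<'E'
from h import *
t=load('top0.pkl');s=load('scene0.pkl')
T=np.array([[52,92],[167,86],[577,63],[688,57]])/4.44+[180,125]
S=np.array([[608,568],[497,512],[128,328],[40,280]])/5.4+[160,115]
X=[]
for a,b in zip(T,S):
    x,r=tri([(t,a),(s,b)]);X.append(x);print('collar',x.round(4),r)
X=np.array(X);print('seatL',X[:2].mean(0),'seatR',X[2:].mean(0),'dist',np.linalg.norm(X[:2].mean(0)-X[2:].mean(0)))
P=cloud(t)
m=(P[...,2]>.17)&(P[...,0]>.55)&(P[...,0]<.66)&(abs(P[...,1])<.2)
q=P[m];k=np.polyfit(q[:,1],q[:,0],1);print('bar x=',k,'yaw',-k[0],'zfit',np.polyfit(q[:,1],q[:,2],1),'y ext',q[:,1].min(),q[:,1].max())
for n,cx,cy in(('A',.478,-.028),('B',.437,-.245)):
  for nm,c in(('t',t),('s',s)):
    P=cloud(c);d=np.hypot(P[...,0]-cx,P[...,1]-cy)<.05
    for lo,hi in((.158,.18),(.135,.18),(.05,.072)):
        q=P[d&(P[...,2]>lo)&(P[...,2]<hi)]
        if len(q)<5: continue
        (c0,sz,an)=cv2.minAreaRect(q[:,:2].astype(np.float32)*1000)
        print(n,nm,lo,len(q),np.median(q,0).round(4),np.round(c0,1),np.round(sz,1),round(an,1))
E
```

```text
collar [0.5988 0.1196 0.2054] [np.float64(1.7), np.float64(1.7)]
collar [0.6034 0.0626 0.2056] [np.float64(1.4), np.float64(1.4)]
collar [ 0.6214 -0.1414  0.2067] [np.float64(0.0), np.float64(0.0)]
collar [ 0.6254 -0.1961  0.2083] [np.float64(0.8), np.float64(0.8)]
seatL [0.60105826 0.09110188 0.20549967] seatR [ 0.62337149 -0.16877006  0.20749987] dist 0.26083578098388815
bar x= [-0.08502589  0.60890741] yaw 0.08502589263057603 zfit [-0.00092381  0.20385984] y ext -0.1984029425858649 0.12249470171895016
A t 0.158 75 [ 0.4785 -0.0288  0.1671] [478.5 -28. ] [27.4 11.5] 1.4
A t 0.135 76 [ 0.4785 -0.028   0.1671] [478.5 -28. ] [27.4 11.5] 1.5
A t 0.05 297 [ 0.4777 -0.0222  0.0632] [478.7 -28.4] [59.  43.4] 1.4
A s 0.158 70 [ 0.4812 -0.0268  0.1677] [479.3 -30. ] [16.7 28.6] 86.2
A s 0.135 125 [ 0.4827 -0.0254  0.1599] [480.3 -29.5] [29.1 17.4] 5.4
A s 0.05 271 [ 0.4833 -0.0256  0.0641] [479.3 -28.4] [46.5 58.1] 88.4
B t 0.158 84 [ 0.4367 -0.2479  0.1679] [ 436.4 -249.3] [28.1 14.1] 11.4
B t 0.135 116 [ 0.4367 -0.2455  0.1669] [ 436.4 -249. ] [28.2 14.6] 11.9
B t 0.05 275 [ 0.4387 -0.24    0.0634] [ 435.  -246.9] [55.8 45.9] 8.3
B s 0.158 56 [ 0.4375 -0.2476  0.1678] [ 435.5 -249.3] [31.5 16. ] 14.2
B s 0.135 109 [ 0.4395 -0.2465  0.1588] [ 436.1 -251.1] [32.8 19.7] 14.0
B s 0.05 254 [ 0.4414 -0.2443  0.0636] [ 437.7 -248.6] [56.8 49.1] 12.6
```

```bash
cat >> h.py <<'E'
BY=0.085; SL=np.array([.6012,.091]); SR=np.array([.6232,-.168]); BX=np.array([np.cos(BY),np.sin(BY)])
def down(yaw,flip=0): return (R.from_euler('z',yaw+flip*np.pi)*R.from_euler('x',np.pi)).as_rotvec()
E
python3 - <<'E'
from h import *
from cell import manip,inverse_kinematics as ik
for f in(0,1):
  for p,y in(((.4785,-.0285,.27),.03),((*SL,.254),BY),((.436,-.249,.27),.2),((*SR,.27),BY)):
    q=ik(np.array(p),down(y,f));print(f,None if q is None else np.round(q,2))
E
```

```text
0 [-0.11 -0.13  1.97 -0.    1.31  1.43]
0 [ 0.11  0.13  1.74 -0.    1.28  1.6 ]
0 [-0.57 -0.09  1.93  0.    1.3   0.8 ]
0 [-0.3   0.19  1.63 -0.    1.32  1.18]
1 [-0.11 -0.13  1.97  0.    1.31 -1.71]
1 [ 0.11  0.13  1.74  0.    1.28 -1.55]
1 [-0.57 -0.09  1.93  0.    1.3  -2.34]
1 [-0.3   0.19  1.63 -0.    1.32 -1.96]
```

Using flip 0. First I'll grasp A and bring it to the pre-insert pose.

```bash
python3 - <<'E'
from h import *
from cell import manip
def st(t):
    s=manip.state();print(t,round(s['clock'],2),s['tool_pos'].round(4),'F',s['contact_force'].round(2),'w',round(s['gripper_width'],4),'g',round(s['grasp_force'],1))
a=np.array([.4785,-.0287]);r=down(.028)
manip.set_gripper(.055)
manip.move_pose(np.r_[a,.24],r);st('above')
manip.move_linear(np.r_[a,.138],rate=.15);st('at')
manip.set_gripper(0,force=30);st('grip')
manip.move_linear(np.r_[a,.256],rate=.15);st('lift')
pre=SL-.09*BX
manip.move_linear(np.r_[pre,.256],rate=.15,rot=down(BY));manip.dwell(.3);st('pre')
c=snap('scene');save(c,'s1.pkl');w=snap('wrist');save(w,'w1.pkl')
cv2.imwrite('pics/s1.png',np.hstack([cv2.resize(c['image'][110:290,130:330],(400,360)),cv2.resize(w['image'],(400,300))[:, :] if 0 else cv2.resize(w['image'],(400,360))]))
E
```

```text
above 3.18 [ 0.4787 -0.0293  0.24  ] F [-0.14 -0.04 -0.06] w 0.055 g 0.0
at 4.02 [ 0.4792 -0.0289  0.1387] F [-0.23 -0.52  1.22] w 0.0548 g 0.0
grip 4.72 [ 0.4787 -0.0288  0.1381] F [-0.02 -0.52  0.45] w 0.0136 g 29.9
lift 5.65 [ 0.4776 -0.0286  0.2546] F [ 0.06  0.62 -2.51] w 0.0137 g 29.9
pre 6.88 [0.5115 0.0827 0.2561] F [ 0.57  0.32 -2.41] w 0.0138 g 29.9
```

View pics/s1.png

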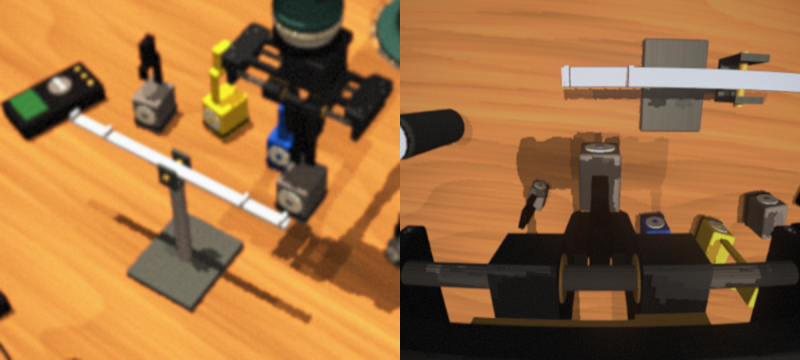

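Wrist view: A's block (600,165) lines up with the left arm between its collars (567 and 630). Now insert and lower.

```bash
python3 - <<'E'
from h import *
from cell import manip
def st(t):
    s=manip.state();print(t,round(s['clock'],2),s['tool_pos'].round(4),'F',s['contact_force'].round(2),'w',round(s['gripper_width'],4));return s
manip.move_linear(np.r_[SL,.256],rate=.1);manip.dwell(.3);s=st('in')
if np.hypot(*s['contact_force'][:2])<4:
    for z in (.230,.222,.216,.211,.207,.204,.202,.200,.198,.196):
        manip.move_linear(np.r_[SL,z],rate=.06);manip.dwell(.15);s=st('low')
        if s['contact_force'][2]>-.15: break
c=snap('scene');save(c,'s2.pkl');w=snap('wrist')
cv2.imwrite('pics/s2.png',np.hstack([cv2.resize(c['image'][140:240,190:302],(404,360),interpolation=cv2.INTER_CUBIC),cv2.resize(w['image'],(396,360))]))
E
```

```text
in 8.32 [0.6009 0.091  0.2562] F [ 0.02 -0.3  -2.61] w 0.0139
low 9.06 [0.6016 0.091  0.2305] F [ 0.62  0.31 -1.67] w 0.0141
low 9.49 [0.6012 0.091  0.222 ] F [-0.24 -0.53 -3.23] w 0.0136
low 9.89 [0.6011 0.091  0.216 ] F [-0.44  0.74 -1.41] w 0.0138
low 10.29 [0.6013 0.091  0.2111] F [ 0.15  0.16 -0.72] w 0.0134
low 10.69 [0.6013 0.091  0.2071] F [ 0.39 -0.01  0.09] w 0.0135
```

View pics/s2.png

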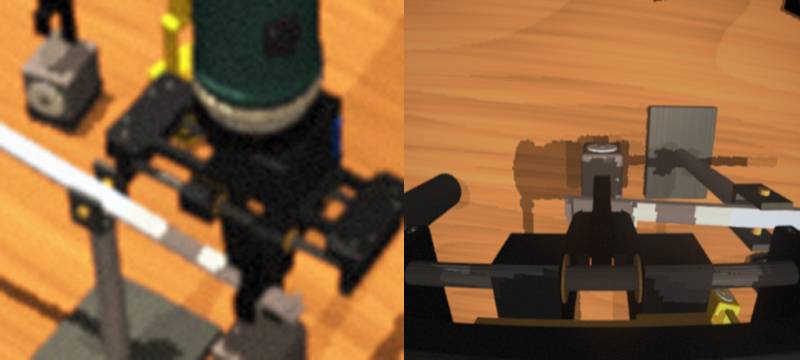

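The hook is over the bar and carrying the load; in the scene crop the light hangs at (270,310). I'll release it, retreat straight up and fetch B.

```bash
python3 - <<'E'
from h import *
from cell import manip
def st(t):
    s=manip.state();print(t,round(s['clock'],2),s['tool_pos'].round(4),'F',s['contact_force'].round(2),'w',round(s['gripper_width'],4));return s
manip.move_linear(np.r_[SL,.2035],rate=.05);st('low')
manip.set_gripper(.04);st('open')
manip.move_linear(np.r_[SL,.28],rate=.1);st('up')
b=np.array([.4362,-.2492]);r=down(.2)
manip.move_pose(np.r_[b,.24],r);st('aboveB')
c=snap('scene');save(c,'s3.pkl');t=snap('top');save(t,'t3.pkl')
for n,c in(('s',c),('t',t)):
    P=cloud(c);d=np.abs((P[...,:2]-[.6122,-.0385])@BX)<.012
    y=((P[...,:2]-[.6122,-.0385])@[-BX[1],BX[0]]);z=P[...,2]
    m=d&(abs(y)<.165)&(abs(y)>.03)&(z>.15)&(z<.26)&((y<.1)|(y>.16))
    k=np.polyfit(y[m],z[m],1);print(n,m.sum(),'bar slope',k)
    q=P[(np.hypot(P[...,0]-.6012,P[...,1]-.091)<.03)&(z>.21)];print('A top',len(q),np.median(q,0).round(4),q[:,2].max())
cv2.imwrite('pics/s3.png',np.hstack([cv2.resize(load('s3.pkl')['image'][100:280,130:330],(400,360)),cv2.resize(snap('wrist')['image'],(400,360))]))
E
```

```text
low 11.04 [0.6012 0.0909 0.2033] F [ 0.83 -0.37 -0.11] w 0.0138
open 11.6 [0.6012 0.091  0.2035] F [-0.33  0.6  -0.3 ] w 0.0399
up 12.52 [0.6008 0.0909 0.2792] F [-0.71 -0.16 -0.63] w 0.0401
aboveB 13.93 [ 0.4368 -0.2488  0.2401] F [ 0.   -0.01  0.54] w 0.04
s 493 bar slope [-0.16463791  0.20411831]
A top 115 [0.6054 0.0963 0.2295] 0.23584899468103593
t 623 bar slope [-0.16503754  0.20364486]
A top 111 [0.5999 0.0904 0.2308] 0.23438491119160287
```

View pics/s3.png

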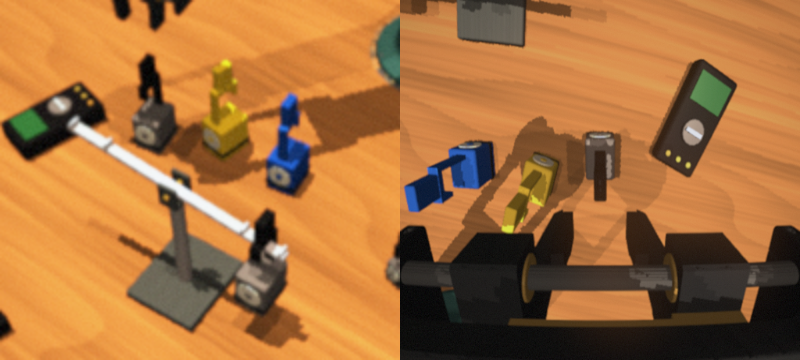

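A hangs upright in the scene crop (262,235), with tilt −0.165 rad as predicted. In the wrist view B (600,170) is centred between the fingers. Now B.

```bash
python3 - <<'E'
from h import *
from cell import manip
def st(t):
    s=manip.state();print(t,round(s['clock'],2),s['tool_pos'].round(4),'F',s['contact_force'].round(2),'w',round(s['gripper_width'],4));return s
b=np.array([.4362,-.2492])
manip.move_linear(np.r_[b,.138],rate=.15)
manip.set_gripper(0,force=30);st('grip')
manip.move_linear(np.r_[b,.276],rate=.15);st('lift')
pre=SR-.09*BX
manip.move_linear(np.r_[pre,.276],rate=.15,rot=down(BY));manip.dwell(.3);st('pre')
w=snap('wrist');c=snap('scene')
cv2.imwrite('pics/s4.png',np.hstack([cv2.resize(c['image'][100:280,130:330],(400,360)),cv2.resize(w['image'],(400,360))]))
E
```

```text
grip 15.43 [ 0.4366 -0.2493  0.1387] F [-0.79 -0.    3.55] w 0.0138
lift 16.49 [ 0.4355 -0.2488  0.2745] F [-1.04 -0.53 -2.5 ] w 0.0139
pre 17.76 [ 0.5332 -0.1761  0.2761] F [-0.83  0.88 -3.52] w 0.0136
```

View pics/s4.png

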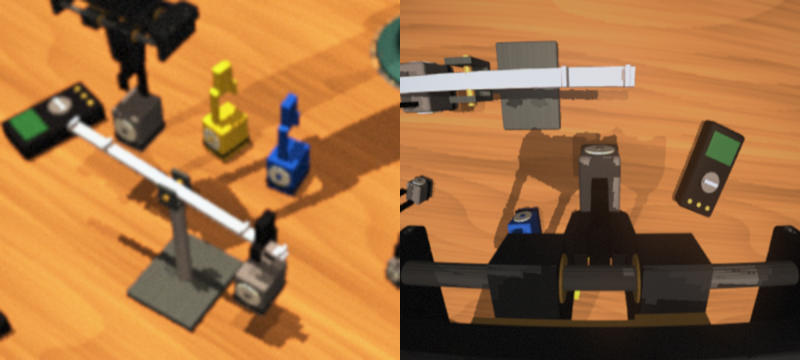

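B is held upright at wrist (600,170), centred between the right collars (565 and 630). Now insert, lower, release and check.

```bash
python3 - <<'E'
from h import *
from cell import manip
def st(t):
    s=manip.state();print(t,round(s['clock'],2),s['tool_pos'].round(4),'F',s['contact_force'].round(2),'w',round(s['gripper_width'],4));return s
def tilt():
    for n in('scene','top'):
        c=snap(n);P=cloud(c);D=P[...,:2]-[.6122,-.0385];y=D@[-BX[1],BX[0]];z=P[...,2]
        m=(np.abs(D@BX)<.012)&(abs(y)<.1)&(abs(y)>.03)&(z>.15)&(z<.26)
        print(n,m.sum(),'tilt',np.polyfit(y[m],z[m],1).round(3))
        for nm,S in(('L',SL),('R',SR)):
            q=P[(np.hypot(*(np.moveaxis(P[...,:2]-S,-1,0)))<.035)&(z>.225)&(z<.3)]
            if len(q)>4: print(nm,len(q),(np.median(q,0)-np.r_[S,.204]).round(4),q[:,2].max().round(4))
    return c
manip.move_linear(np.r_[SR,.276],rate=.1);manip.dwell(.3);s=st('in')
assert np.hypot(*s['contact_force'][:2])<5
for z in (.25,.240,.232,.226,.222):
    manip.move_linear(np.r_[SR,z],rate=.06);manip.dwell(.2);st('low')
tilt()
manip.set_gripper(.04);st('open')
manip.move_linear(np.r_[SR,.30],rate=.1)
manip.move_linear(np.r_[SR-.2*BX,.30],rate=.2);manip.dwell(.5);st('away')
tilt()
c=snap('scene');t=snap('top')
cv2.imwrite('pics/s5.png',np.hstack([cv2.resize(c['image'][100:280,130:330],(400,360)),cv2.resize(t['image'],(400,360))]))
E
```

```text
in 19.21 [ 0.6229 -0.1681  0.2762] F [ 0.51  0.03 -2.89] w 0.0139
low 19.99 [ 0.6236 -0.1681  0.2506] F [ 0.2  -0.36 -2.79] w 0.0139
low 20.51 [ 0.6232 -0.168   0.2401] F [-0.75  0.84 -2.75] w 0.0135
low 20.99 [ 0.6231 -0.1679  0.232 ] F [-0.9  -0.12 -0.55] w 0.0138
low 21.44 [ 0.6233 -0.1681  0.2262] F [ 0.38 -0.6  -1.24] w 0.0133
low 21.89 [ 0.6233 -0.168   0.2221] F [ 0.88 -1.08  0.1 ] w 0.0139
scene 319 tilt [0.008 0.204]
L 129 [0.0059 0.0042 0.0437] 0.2573
R 220 [0.008  0.0043 0.0445] 0.2991
top 280 tilt [0.003 0.204]
L 116 [-0.0021 -0.0013  0.0473] 0.2551
R 5 [-0.0268 -0.0159  0.0948] 0.2994
open 22.55 [ 0.6232 -0.168   0.222 ] F [ 0.32 -0.69 -0.3 ] w 0.0397
away 25.13 [ 0.4241 -0.1849  0.2999] F [ 0.02 -1.25  0.32] w 0.0403
scene 314 tilt [0.003 0.204]
L 135 [0.0044 0.0041 0.0445] 0.2557
R 125 [0.0021 0.0031 0.0421] 0.2558
top 428 tilt [0.002 0.203]
L 115 [-0.002  -0.002   0.0472] 0.2541
R 127 [-0.0034  0.0022  0.0461] 0.2541
```

View pics/s5.png

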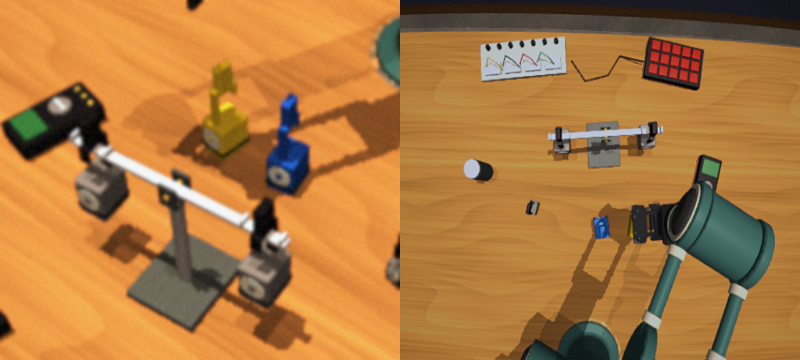

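Both lights hang upright between their collars, at scene crop (100,190) and (265,270). The bar is level (tilt 0.003 rad), the bystanders are in place and the gripper is clear.

```bash
python3 -c "
from cell import order,manip
manip.dwell(.5);print(order.close_job())"
```

```text
the job is handed in; nothing more can be done
None
```

I handed the job in with both big lights hanging upright by their hooks, one on each arm between the collars, the bar level at 0.003 rad and the gripper clear; no verdict came back.

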